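# Snap a lens cell into a microscope foot

### The job

Take the narrow lens cell from the parts tray, set it upright in the round mouth of the microscope foot and let go. Then take the pressing tool and push the cell straight down with it until it snaps past the catches and sits firmly on the glass below: hold a push of about 16 N there for a moment, never more than 25 N, or the glass chips, and do not touch the cell with the fingers once it is past the catches. Stand the tool back upright in its tray and leave the other things on the trays where they are.

Things in the scene. Friction and masses are not known exactly. Their poses are not given: they have to be found in the camera images.
- cell_center (a point): Centre (half-way up, on the axis) of the lens cell: upright black round plug, 34 mm high, pale window sunk in its flat top; the other black ring is wider and flatter. z up. Cylinder 40.6 mm wide from 10.5 mm above its underside to the top (grip there); below, a bead 43 mm wide (7 to 8.5 mm up) tapering to 35 mm at the underside.
- bore_mouth (a point): Centre of the top edge of the collar, 76 mm above the table, z up; vertical bore 46 mm wide. Four sprung catches stand 10 mm below: a cell set in rests on them, underside about 12 to 13 mm below the mouth, top about 21 to 22 mm above. A push of 5 to 10 N snaps it past them, underside 16 to 20 mm deep; then drag is 1 to 2 N.
- foot: Microscope foot, fixed: cream base 180 x 120 x 30 mm; origin under the bore's axis at table height, z up. Black round collar, 72 mm wide, up to 76 mm. A cream column stub, 56 mm wide and 84 mm high, stands 73 to 103 mm from the bore's axis towards the foot's -x. Round glass lies fixed inside the bore.
- bore_axis (a point): Point on the bore's axis 22 mm below the mouth, z up. The underside of a seated cell meets the glass anywhere from here to 19 mm deeper (cell top 12 mm above to 7 mm below the mouth): this differs from foot to foot and is not measured. The stop is hard: feel for it slowly. Past the catches means cell centre 4 mm or more below the mouth.
- pusher_center (a point): Pressing tool, standing upright on its foot on the tool tray: 92 mm high; point half-way up on its axis, z up towards the top. Foot: aluminium disc 34 mm in diameter, 12 mm thick, flat underside; then a black square shaft 22 x 22 mm from 12 to 80 mm above the underside, its sides along the point's x and y (grip it there); on top an aluminium knob 26 mm in diameter. About 150 g.
- tool_tray_floor (a point): Tool tray: fixed steel square tray 160 x 160 mm with 4 mm walls, 16 mm high; point at the centre of its inner floor, 4 mm above the table. The pressing tool stands within 25 mm of this point at the start and is stood back anywhere on this floor; a small bottle and a tin stand in the tray's corners.
- parts_tray_floor (a point): Parts tray: a second tray of the same make; point at the centre of its inner floor, 4 mm above the table. The two trays stand left and right of the foot, either way round.
- wide_ring: Bystander in the parts tray: flat black lens ring, 58 mm in diameter, 16 mm high; origin at the centre of its underside.
- objective: Bystander in the parts tray: steel microscope objective, 27 mm in diameter, 45 mm high, upright; origin at the centre of its underside.
- oil_bottle: Bystander in the tool tray: small amber bottle, 24 mm in diameter, 55 mm high; origin at the centre of its underside.
- lens_cloth_tin: Bystander in the tool tray: flat aluminium tin 30 x 45 x 14 mm; origin at the centre of its underside.
- cell: The lens cell itself; origin at the centre of its underside, z up along its axis.
- pusher: The pressing tool itself; origin at the centre of its foot's underside, z up.

How it is judged:
By the outcome, as a careful person would: the job done as asked, in the order asked, and still so for the second after the job is handed in, with the robot touching nothing.
It also fails if it takes over 69 s, if anything falls off the work surface, if the arm or the gripper's body presses on something with over 40 N, if the wrist force passes 120 N, or if a joint passes its speed limit or range.

### The arm

A 7-joint arm with a two-finger parallel gripper is mounted at the origin on the work surface. World frame = base frame: x ahead of the robot, y to its left, z up, the work surface at z = 0. Lengths are in m, angles in rad, forces in N, time in s.
With the tool pointing down it reaches from about 0.35 to 0.9 m from the base axis. Payload 8.1 kg.
Tool frame: the origin (TCP) lies at the very end of the fingers, on their centre line; the grasp point (between the pads) lies 19 mm behind it; z points along the fingers, x is the direction in which the jaws open and shut, and the axes are right-handed (so a half turn about z gives the same grasp; the last joint's range is limited). The gripper opens to 92 mm and grips with 3 to 60 N. Pads are 19 mm wide; open, the fingers measure 130 mm over their backs; the gripper's body (75 mm by 190 mm) begins 47 mm behind the grasp point.
Start: joints at [1.037, 0.434, 0.025, 1.573, -0.012, 1.134, -0.075], TCP at [0.261, -0.568, 0.227] pointing down, gripper open.
Joint ranges: [-2.62, 2.62], [-0.44, 2.09], [-1.27, 1.32], [0.08, 2.57], [-1.32, 4.46], [0.12, 2], [-2.74, 2.74]. Speed limits (rad/s): [2.22, 2.22, 3.01, 3.01, 3.14, 3.14, 3.14].

### API

Orientations are given as a rotation vector (axis times angle).
In Python, from cell import status, viewer, arm gives the robot as it stands.
- The arm moves only by the tool jog_arm, never from a script. Its argument "commands" is text: rows parted by semicolons, each of 7 numbers parted by spaces: the closure, from -1 (fully open) to 1 (shut), then the shift along the world's x, y, z normalised to -1 to 1, where 1 is 0.3 m, then the turn, a rotation vector about the world's x, y, z normalised to -1 to 1, where 1 is 2 pi rad. In form: jaw dx dy dz wx wy wz; .... A call has exactly 5 rows; each row shifts and turns the commanded pose from where the row before left it; what a row does not reach is not made up. A row lasts 1/10 s, in which the tool goes at most 50 mm and 8.59 degrees, less where a joint would pass 70% of its speed; a pose out of reach is approached as far as the arm can. A call with a number of a shift or a turn outside -1 to 1 is refused whole. A call with a gripper value outside its range is refused whole. The fingers move at their own pace and stop on an object; "force" is the grip in N (left out, the last holds). Time passes only in rows, so rows that do not move let the fingers close, or fill a call up. It gives the time, the measured TCP pose, the force and the opening at its end, in the units of the state.
- status.observe(): the state, without advancing time (a new reading comes with each control period).
- viewer.get_image(name): name is "side" or "top" or "wrist"; returns a dict with "pixels" (480x640x3 uint8, red, green, blue), "z_map" (480x640 float32, m along the optical axis (not along the pixel's ray), 0 where there is no reading), "camera_matrix" (3x3 intrinsics, pixels), "k1" (the pictures are not rectified: a ray, as slopes to the right and down, at radius r is drawn at 1 + k1 r^2 times it, then the intrinsics apply), "R" (3x3) and "t" (3): a world point X has camera coordinates R X + t. Camera axes: x right, y down, z forward; pixel columns grow to the right and rows downward; lengths in m; the calibration is good to about 2 mm. A picture is of the moment at which its call begins.
- arm.sign_off(): hands the job in, once; it reports no verdict.
The state is a dict: "clock": time; "joints": joint angles; "dq": joint speeds; "joint_efforts": joint torques, N m; "position": TCP position; "ee_rot": TCP orientation; "force": force on the tool from outside, world axes, zero at the start; "ft_torque": the same for the moment, N m; "width": opening from 0.0 (shut) to 1.0 (fully open).
Only numpy, scipy, OpenCV 4.12 (cv2) and the standard library are available. Lean on these libraries where they do the work, as an engineer would, in place of code of your own. Each camera call takes 0.05 s, during which the arm holds its last target. There are 200 camera calls.

## Working session

There is one attempt and no reset: what is moved stays moved. The work goes in short steps, Python scripts to look and compute and a tool call to move; the robot and the scene stay as the last step left them, time stands still between calls to the robot, and variables do not carry over. Pictures are saved under pics/ and viewed, about 8 in all and at most 12, crops included, and the job is handed in when it is done.

Besides the shell and the picture viewer there is one more tool, called after "Emit:" by a JSON object that holds its "method" and its "body", one argument or row to a line. jog_arm: Moves the arm, as the interface text tells. Scaled input: -1 to 1 covers 0.3 m each way for a shift and 2 pi rad each way for a turn. Its arguments: {"type":"object","properties":{"commands":{"type":"string"},"force":{"type":"number"}},"required":["commands"]}

```bash
ls; mkdir -p pics
cat > h.py <<'E'
import numpy as np, cv2
from cell import status, viewer, arm
def grab(n,save=None):
    d=viewer.get_image(n)
    if save: cv2.imwrite('pics/'+save,cv2.cvtColor(d['pixels'],cv2.COLOR_RGB2BGR))
    return d
def rays(d,uv):
    uv=np.atleast_2d(np.float64(uv)).reshape(-1,1,2)
    n=cv2.undistortPoints(uv,d['camera_matrix'],np.array([d['k1'],0,0,0,0.])).reshape(-1,2)
    return n
def on_plane(d,uv,z):
    n=rays(d,uv); R=np.array(d['R']);t=np.array(d['t'])
    c=-R.T@t; v=np.c_[n,np.ones(len(n))]@R
    return c+v*((z-c[2])/v[:,2])[:,None]
def depth_pts(d):
    z=d['z_map']; h,w=z.shape
    u,v=np.meshgrid(np.arange(w),np.arange(h))
    n=rays(d,np.c_[u.ravel(),v.ravel()])
    P=np.c_[n,np.ones(len(n))]*z.reshape(-1,1)
    X=(P-np.array(d['t']))@np.array(d['R']); X[z.ravel()==0]=np.nan
    return X.reshape(h,w,3)
E
python3 - <<'E'
from h import *
s=status.observe(); print({k:np.round(v,3) for k,v in s.items()})
for n in('top','side'):
    d=grab(n,n+'0.png'); np.savez('/tmp/%s0.npz'%n,**d)
    print(n,-np.array(d['R']).T@d['t'],d['camera_matrix'].tolist(),d['k1'],np.round(d['R'],2).tolist())
E
```

```text
pics
{'clock': np.float64(0.0), 'joints': array([ 1.037,  0.435,  0.025,  1.574, -0.012,  1.134, -0.075]), 'dq': array([ 0.002, -0.001,  0.001, -0.002,  0.   ,  0.001, -0.001]), 'joint_efforts': array([ 2.0000e-03, -6.6786e+01,  9.8600e-01, -3.1446e+01, -6.0000e-02,
        4.3000e-02,  0.0000e+00]), 'position': array([ 0.261, -0.567,  0.226]), 'ee_rot': array([-2.644e+00,  1.695e+00,  2.000e-03]), 'force': array([ 0.072, -0.04 , -0.569]), 'ft_torque': array([-0.027,  0.034, -0.007]), 'width': np.float64(1.001)}
top [0.3892766  0.01189979 0.98709859] [[532.2133974075502, 0.0, 313.61584380482344], [0.0, 532.2133974075502, 234.3694218608885], [0.0, 0.0, 1.0]] -0.06903283245896291 [[-0.01, -1.0, 0.02], [-0.99, 0.01, -0.12], [0.12, -0.03, -0.99]]
side [0.40308434 0.64895715 0.52552287] [[439.2050532897687, 0.0, 325.4730487353018], [0.0, 439.2050532897687, 238.0303514283216], [0.0, 0.0, 1.0]] -0.09170449080985081 [[-0.99, -0.16, 0.01], [-0.1, 0.55, -0.83], [0.13, -0.82, -0.56]]
```

View pics/top0.png

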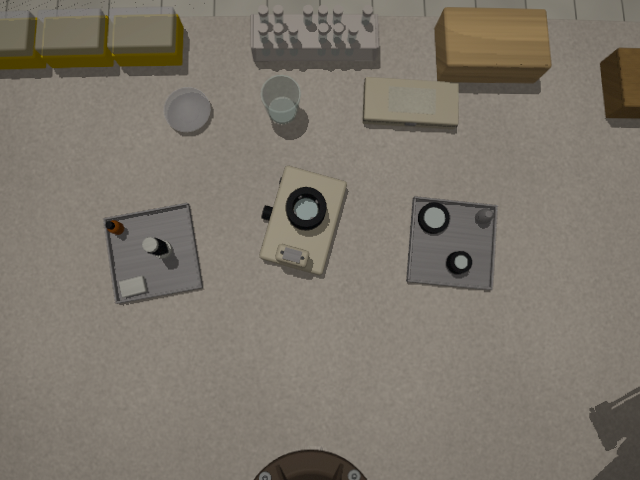

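The top view shows the parts tray on the right (cell at about (459,262), wide ring (433,217), objective (485,216)). The foot is in the middle, with its bore at about (306,209). The tool tray is on the left, with the pusher knob at about (150,244).

```bash
python3 - <<'E'
from h import *
d=dict(np.load('/tmp/top0.npz'))
X=depth_pts(d); img=d['pixels']
hsv=cv2.cvtColor(img,cv2.COLOR_RGB2HSV)
def comp(mask,box):
    u0,v0,u1,v1=box; m=np.zeros(mask.shape,np.uint8); m[v0:v1,u0:u1]=mask[v0:v1,u0:u1]
    c=max(cv2.findContours(m,cv2.RETR_EXTERNAL,cv2.CHAIN_APPROX_NONE)[0],key=cv2.contourArea); return c
dark=(hsv[...,2]<60).astype(np.uint8)
for nm,box,z in(('cell',(440,240,480,285),.038),('ring',(410,195,455,240),.02),('collar',(280,180,335,235),.076)):
    c=comp(dark,box); e=cv2.fitEllipse(c); p=on_plane(d,e[0],z)[0]
    print(nm,np.round(e,1) if 0 else e,p, 'depth z',X[int(e[0][1]),int(e[0][0]),2])
# bits by height
Z=X[...,2]
for nm,box,lo,hi in(('knob',(130,225,185,270),.085,.11),('collartop',(275,175,335,240),.068,.082),('celltop',(440,240,480,285),.030,.044),('obj',(470,200,500,235),.04,.06),('ringtop',(410,195,455,240),.013,.026),('bottle',(100,215,130,240),.045,.07),('stub',(265,235,325,275),.079,.09)):
    u0,v0,u1,v1=box; q=X[v0:v1,u0:u1].reshape(-1,3); q=q[(q[:,2]>lo)&(q[:,2]<hi)]
    if len(q): print(nm,len(q),q.mean(0).round(4),q.min(0).round(3),q.max(0).round(3))
# tray and foot orientation
c=comp(((Z>.026)&(Z<.034)).astype(np.uint8),(240,150,360,290)); r=cv2.minAreaRect(on_plane(d,c.reshape(-1,2),.03)[:,:2].astype(np.float32)); print('foot',r)
for b in((90,190,215,315),(400,185,505,300)):
    c=comp(((Z>.011)&(Z<.025)).astype(np.uint8),b); print('tray',cv2.minAreaRect(on_plane(d,c.reshape(-1,2),.016)[:,:2].astype(np.float32)))
E
python3 - <<'E'
import cv2
a=cv2.imread('pics/side0.png');cv2.imwrite('pics/side0b.png',a)
E
```

```text
cell ((458.505859375, 263.1819152832031), (24.40612030029297, 25.888879776000977), 39.970035552978516) [ 0.45271729 -0.2743364   0.038     ] depth z 0.03501490107256511
ring ((432.824462890625, 216.25416564941406), (30.913959503173828, 35.69950485229492), 157.54946899414062) [ 0.54179616 -0.23548286  0.02      ] depth z 0.01837626518590156
collar ((305.6817626953125, 208.24514770507812), (39.512107849121094, 43.0418815612793), 0.7166407108306885) [0.5491926  0.00100754 0.076     ] depth z 0.04203943200091395
knob 201 [0.4869 0.2645 0.0952] [0.474 0.252 0.085] [0.5   0.278 0.1  ]
collartop 813 [0.5521 0.001  0.0754] [ 0.516 -0.034  0.068] [0.587 0.035 0.081]
celltop 412 [ 0.4551 -0.2779  0.0365] [ 0.435 -0.298  0.03 ] [ 0.475 -0.258  0.043]
obj 98 [ 0.5405 -0.3297  0.0457] [ 0.531 -0.34   0.04 ] [ 0.551 -0.321  0.052]
ringtop 909 [ 0.543  -0.235   0.0179] [ 0.5   -0.279  0.013] [ 0.581 -0.193  0.024]
bottle 66 [0.5266 0.3484 0.0566] [0.521 0.342 0.046] [0.534 0.356 0.063]
stub 340 [0.4678 0.0254 0.0825] [ 0.449 -0.002  0.079] [0.485 0.053 0.089]
foot ((0.5394896268844604, 0.013152703642845154), (0.13491809368133545, 0.1787935197353363), 73.71358489990234)
tray ((0.48096704483032227, 0.28323838114738464), (0.16113539040088654, 0.1620677411556244), 10.034259796142578)
tray ((0.49270403385162354, -0.2722458839416504), (0.16104470193386078, 0.1608695089817047), 83.4177474975586)
```

View pics/side0.png

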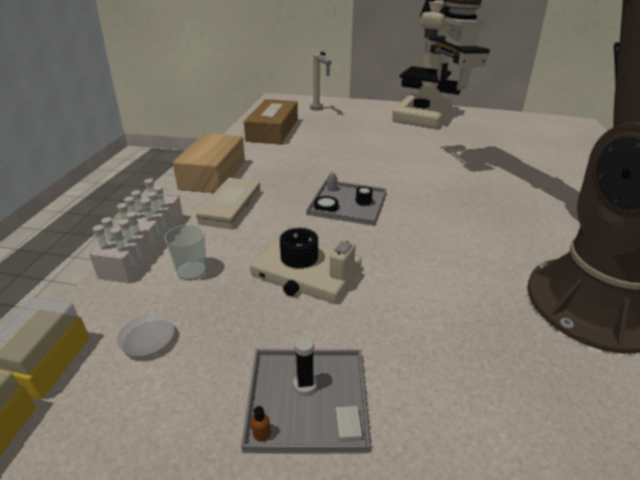

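The side view confirms the layout: the tool tray is nearest at about (305,365), then the foot, then the parts tray. The tray, collar and stub sizes match the given ones. I'm now moving over the cell with the jaws turned along world y.

Emit:
{"method": "jog_arm", "body": {
  "commands": "-1 0.064 0.096 -0.01 0 0 -0.0137; -1 0.064 0.096 -0.01 0 0 -0.0137; -1 0.064 0.096 -0.01 0 0 -0.0137; -1 0.064 0.096 -0.01 0 0 -0.0137; -1 0.064 0.096 -0.01 0 0 -0.0137",
  "force": 15
}}

```text
clock: 0.6
position: [0.3574, -0.4225, 0.2113]
ee_rot: [2.218, -2.225, -0.001]
force: [-0.2, -0.4, 0.4]
width: 1.003
```

Emit:
{"method": "jog_arm", "body": {
  "commands": "-1 0.064 0.096 -0.01 0 0 0; -1 0.064 0.096 -0.01 0 0 0; -1 0.064 0.096 -0.01 0 0 0; -1 0.064 0.096 -0.01 0 0 0; -1 0 0 0 0 0 0"
}}

```text
clock: 1.1
position: [0.4366, -0.3034, 0.1991]
ee_rot: [-2.229, 2.211, 0.003]
force: [-0.4, -0.2, -0.0]
width: 0.996
```

Run:
```python
from h import *
from scipy.spatial.transform import Rotation as R
d=grab('wrist','w1.png'); np.savez('/tmp/w1.npz',**d)
s=status.observe(); print(s['position'],np.degrees(np.arctan2(*R.from_rotvec(s['ee_rot']).as_matrix()[[1,0],0])),s['ee_rot'],s['joints'].round(2) if hasattr(s['joints'],'round') else s['joints'])
print(-np.array(d['R']).T@d['t'])
```

```text
[ 0.43501801 -0.30611694  0.19927926] -89.70097352790829 [-2.22678186e+00  2.21518995e+00  1.88560483e-03] [ 0.51  0.31 -0.    1.84 -0.    1.   -1.05]
[ 0.52129426 -0.30383673  0.35686331]
```

View pics/w1.png

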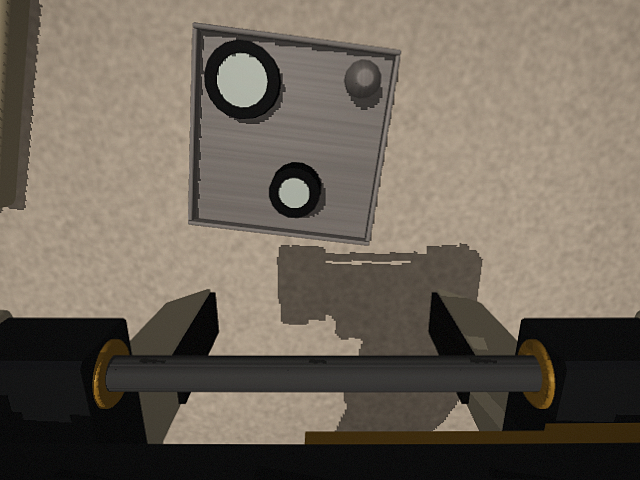

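The wrist view shows the cell at about (294,190), the wide ring at (243,80) and the objective at (363,78). I'll measure the cell here.

```bash
cat >> h.py <<'E'
def wcell(d,box,z):
    """pale window circle centre on plane z, plus depth-derived top"""
    hsv=cv2.cvtColor(d['pixels'],cv2.COLOR_RGB2HSV); u0,v0,u1,v1=box
    m=np.zeros((480,640),np.uint8); m[v0:v1,u0:u1]=(hsv[v0:v1,u0:u1,2]<45)*255
    c=max(cv2.findContours(m,cv2.RETR_EXTERNAL,cv2.CHAIN_APPROX_NONE)[0],key=cv2.contourArea)
    return c
def pos():
    return np.mean([status.observe()['position'] for _ in range(5)],0)
E
python3 - <<'E'
from h import *
d=dict(np.load('/tmp/w1.npz')); X=depth_pts(d)
q=X[150:230,255:340].reshape(-1,3); t=q[(q[:,2]>.033)&(q[:,2]<.045)]
(c,r)=cv2.minEnclosingCircle(t[:,:2].astype(np.float32))
print('depth top',len(t),t.mean(0),c,r)
hsv=cv2.cvtColor(d['pixels'],cv2.COLOR_RGB2HSV)
m=np.zeros((480,640),np.uint8); m[165:215,270:320]=hsv[165:215,270:320,2]>140
c=max(cv2.findContours(m,0,1)[0],key=cv2.contourArea); e=cv2.fitEllipse(c); print(e,on_plane(d,e[0],.036))
print(pos())
E
```

```text
depth top 2030 [ 0.45604327 -0.28035831  0.03716053] (0.45548853278160095, -0.2802959382534027) 0.02041816897690296
((293.9080505371094, 192.79617309570312), (28.185466766357422, 29.49282455444336), 133.41856384277344) [[ 0.45548745 -0.28006322  0.036     ]]
[ 0.43501801 -0.30611694  0.19927926]
```

Emit:
{"method": "jog_arm", "body": {
  "commands": "-1 0.034 0.044 -0.1 0 0 0; -1 0.034 0.043 -0.1 0 0 0; -1 0 0 -0.1 0 0 0; -1 0 0 -0.1 0 0 0; -1 0 0 0 0 0 0"
}}

```text
clock: 1.65
position: [0.451, -0.2824, 0.0764]
ee_rot: [2.219, -2.22, -0.01]
force: [-1.2, -0.3, 0.5]
width: 0.997
```

Run:
```python
from h import *
d=grab('wrist','w2.png'); np.savez('/tmp/w2.npz',**d); s=status.observe(); print(s['position'],s['ee_rot'],s['force'])
X=depth_pts(d); u=np.isfinite(X[...,0])
t=X[(abs(X[...,2]-.038)<.006)&(abs(X[...,0]-.4555)<.03)&(abs(X[...,1]+.28)<.03)]
print(len(t),t.mean(0) if len(t) else 0, cv2.minEnclosingCircle(t[:,:2].astype(np.float32)) if len(t) else 0)
```

```text
[ 0.45224751 -0.28296707  0.0784843 ] [ 2.21898888 -2.22116787 -0.00596783] [-0.08914093  0.65934801 -0.60517508]
4613 [ 0.45666129 -0.2802575   0.03708307] ((0.45559096336364746, -0.2802755832672119), 0.020739486441016197)
```

View pics/w2.png

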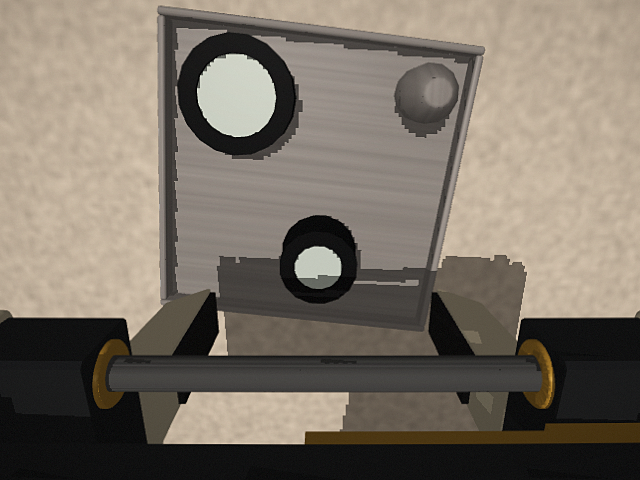

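The cell at about (318,267) sits midway between the pads, and both measurements agree at (0.4556, -0.280). I'm lowering onto it and gripping.

Emit:
{"method": "jog_arm", "body": {
  "commands": "-1 0.011 0.008 -0.06 0 0 0; -1 0 0 -0.06 0 0 0; -1 0 0 -0.05 0 0 0; -1 0 0 -0.022 0 0 0; -1 0 0 0 0 0 0"
}}

```text
clock: 2.2
position: [0.4575, -0.2809, 0.0227]
ee_rot: [2.221, -2.222, 0.001]
force: [0.6, -0.8, -0.2]
width: 1.001
```

Emit:
{"method": "jog_arm", "body": {
  "commands": "1 0 0 0 0 0 0; 1 0 0 0 0 0 0; 1 0 0 0 0 0 0; 1 0 0 0 0 0 0; 1 0 0 0 0 0 0",
  "force": 20
}}

```text
clock: 2.7
position: [0.4576, -0.2803, 0.0224]
ee_rot: [-2.222, 2.221, -0.001]
force: [-0.1, -0.2, 0.5]
width: 0.613
```

Emit:
{"method": "jog_arm", "body": {
  "commands": "1 0 0 0 0 0 0; 1 0 0 0 0 0 0; 1 0 0 0 0 0 0; 1 0 0 0 0 0 0; 1 0 0 0 0 0 0"
}}

```text
clock: 3.2
position: [0.4575, -0.2802, 0.0221]
ee_rot: [2.222, -2.221, -0.0]
force: [-0.5, -0.2, 1.3]
width: 0.434
```

Emit:
{"method": "jog_arm", "body": {
  "commands": "1 0 0 0.06 0 0 0; 1 0 0 0.1 0 0 0; 1 0 0 0.1 0 0 0; 1 0 0 0.1 0 0 0; 1 0 0 0 0 0 0"
}}

```text
clock: 3.7
position: [0.4597, -0.2814, 0.1339]
ee_rot: [-2.22, 2.22, -0.01]
force: [0.1, 0.0, -0.7]
width: 0.438
```

Run:
```python
from h import *
for _ in range(2):
    s=status.observe(); print(s['clock'],s['position'],s['ee_rot'],s['force'],s['width'])
d=grab('wrist','w3.png'); np.savez('/tmp/w3.npz',**d)
s=status.observe(); print(s['clock'],s['position'],s['ee_rot'],s['force'],s['width'])
```

```text
3.7 [ 0.45966743 -0.28136198  0.13390357] [-2.22012324  2.21976616 -0.00985903] [ 0.08146317  0.01317092 -0.72097586] 0.4376666804090575
3.7 [ 0.45966743 -0.28136198  0.13390357] [-2.22012324  2.21976616 -0.00985903] [ 0.08146317  0.01317092 -0.72097586] 0.4376666804090575
3.75 [ 0.45862883 -0.28086792  0.13189727] [-2.22072249  2.22043527 -0.00590801] [ 0.88131691 -0.27169993 -1.02259995] 0.4314014444807835
```

View pics/w3.png

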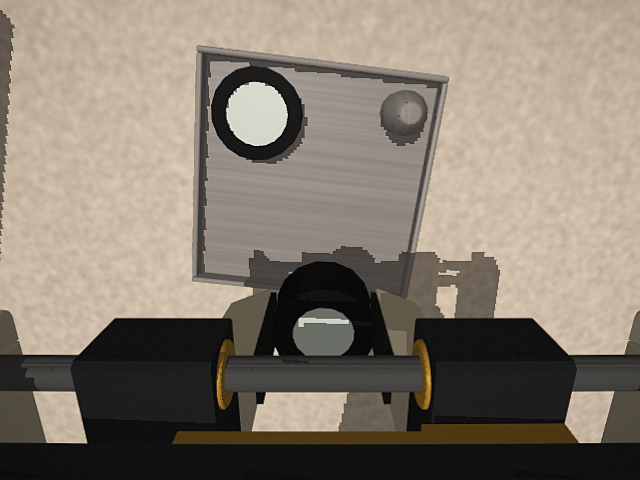

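The cell at about (323,330) is held upright. I'm carrying it to a spot just short of the bore to look at both together.

Emit:
{"method": "jog_arm", "body": {
  "commands": "1 0.014 0.117 0.02 0 0 0; 1 0.014 0.117 0 0 0 0; 1 0.014 0.118 0 0 0 0; 1 0.014 0.118 0 0 0 0; 1 0.014 0.118 0 0 0 0"
}}

```text
clock: 4.25
position: [0.4776, -0.1024, 0.1349]
ee_rot: [2.221, -2.22, -0.002]
force: [0.0, -0.3, -1.5]
width: 0.437
```

Emit:
{"method": "jog_arm", "body": {
  "commands": "1 0.014 0.118 0 0 0 0; 1 0.014 0.118 0 0 0 0; 1 0 0.116 0 0 0 0; 1 0 0 0 0 0 0; 1 0 0 0 0 0 0"
}}

```text
clock: 4.75
position: [0.4861, 0.0024, 0.1351]
ee_rot: [2.223, -2.218, -0.002]
force: [0.1, -1.2, 0.1]
width: 0.436
```

Run:
```python
from h import *
d=grab('wrist','w4.png'); np.savez('/tmp/w4.npz',**d)
s=status.observe(); print(s['clock'],s['position'],s['ee_rot'],s['force'],s['width'])
X=depth_pts(d); Z=X[...,2]
t=X[(abs(Z-.076)<.005)&(np.hypot(X[...,0]-.552,X[...,1])<.045)]
print('collar',len(t),t.mean(0),cv2.minEnclosingCircle(t[:,:2].astype(np.float32)))
p=s['position']
t=X[(Z>p[2]+.008)&(Z<p[2]+.024)&(np.hypot(X[...,0]-p[0],X[...,1]-p[1])<.021)]
if len(t):print('cell',len(t),t.mean(0),t.max(0),t.min(0))
```

```text
4.8 [0.48621699 0.0012381  0.13522626] [ 2.22081706e+00 -2.21976188e+00 -1.25869995e-03] [ 0.21761056  0.12576751 -0.60181533] 0.4319966877235484
collar 9059 [ 5.54663013e-01 -1.07211699e-04  7.55666393e-02] ((0.5527147054672241, -8.434428309556097e-05), 0.036200545728206635)
cell 6549 [0.48953225 0.00151542 0.14983641] [0.50511043 0.02193431 0.15920878] [ 0.47315891 -0.01843176  0.14322881]
```

View pics/w4.png

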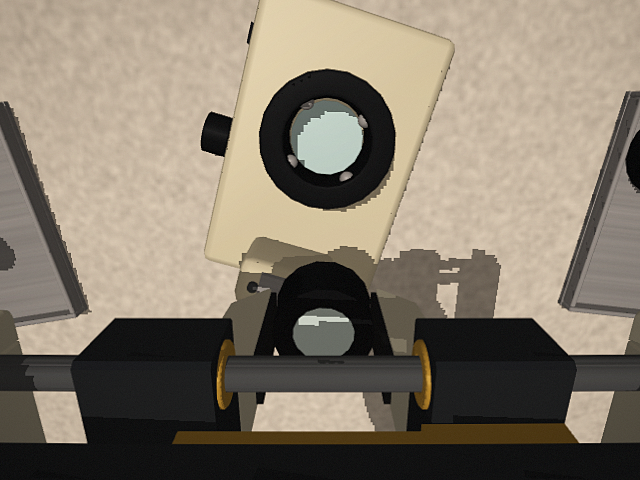

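The collar is at about (328,139) and the held cell's window at (323,333). I'll compute the cell's offset in this same view.

Run:
```python
from h import *
d=dict(np.load('/tmp/w4.npz')); X=depth_pts(d)
hsv=cv2.cvtColor(d['pixels'],cv2.COLOR_RGB2HSV)
m=np.zeros((480,640),np.uint8); m[302:354,285:362]=hsv[302:354,285:362,2]>85
c=max(cv2.findContours(m,0,1)[0],key=cv2.contourArea); x,y,w,h=cv2.boundingRect(c)
pts=c.reshape(-1,2); pts=pts[pts[:,1]<348]; e=cv2.fitEllipse(pts); print(x,y,w,h,e)
zt=np.nanmedian(X[320:345,310:340,2]); print('window z',zt,on_plane(d,e[0],zt), on_plane(d,[[x,y+h/2],[x+w,y+h/2]],zt))
# rim top surface
q=X[290:355,275:372].reshape(-1,3); t=q[(q[:,2]>zt-.001)&(q[:,2]<zt+.006)]; print(len(t),np.percentile(t,[1,99],axis=0), cv2.minEnclosingCircle(t[:,:2].astype(np.float32)))
# bore inner edge / glass
b=X[95:185,285:370].reshape(-1,3); g=b[np.hypot(b[:,0]-.5527,b[:,1])<.012]; print('glass z',np.percentile(g[:,2],[10,50,90]))
```

```text
293 308 61 46 ((323.32037353515625, 333.4287109375), (49.858802795410156, 59.967857360839844), 91.70079040527344)
window z 0.14911439010838004 [[0.48436631 0.00179729 0.14911439]] [[ 0.48544472  0.01390822  0.14911439]
 [ 0.48549392 -0.01045246  0.14911439]]
5536 [[ 0.47529862 -0.01657484  0.14824806]
 [ 0.50368147  0.02038903  0.15195582]] ((0.4847068190574646, 0.0017050040187314153), 0.020421171560883522)
glass z [0.04500444 0.04585937 0.04680825]
```

Emit:
{"method": "jog_arm", "body": {
  "commands": "1 0.1 -0.003 0 0 0 0; 1 0.1 -0.003 0 0 0 0; 1 0.027 0 -0.03 0 0 0; 1 0 0 -0.03 0 0 0; 1 0 0 0 0 0 0"
}}

```text
clock: 5.3
position: [0.5525, -0.0011, 0.1159]
ee_rot: [2.218, -2.22, -0.004]
force: [0.1, 0.1, 0.9]
width: 0.434
```

Run:
```python
from h import *
d=grab('wrist','w5.png'); np.savez('/tmp/w5.npz',**d)
s=status.observe(); print(s['clock'],s['position'],s['ee_rot'],s['force'],s['width'])
X=depth_pts(d); Z=X[...,2]
hsv=cv2.cvtColor(d['pixels'],cv2.COLOR_RGB2HSV)
m=np.zeros((480,640),np.uint8); m[302:354,285:362]=hsv[302:354,285:362,2]>85
c=max(cv2.findContours(m,0,1)[0],key=cv2.contourArea); pts=c.reshape(-1,2); pts=pts[pts[:,1]<348]; e=cv2.fitEllipse(pts)
zt=np.nanmedian(Z[320:345,310:340]); print(e,zt,on_plane(d,e[0],zt))
t=X[290:355,275:372].reshape(-1,3); t=t[(t[:,2]>zt-.001)&(t[:,2]<zt+.006)]; print(cv2.minEnclosingCircle(t[:,:2].astype(np.float32)))
t=X[(abs(Z-.076)<.005)&(np.hypot(X[...,0]-.5527,X[...,1])<.0375)&(np.hypot(X[...,0]-.5527,X[...,1])>.025)][:,:2]
print('collar',len(t),t.min(0),t.max(0))
```

```text
5.35 [ 0.55277834 -0.00074891  0.11679013] [ 2.21881332 -2.21991819 -0.00359095] [-5.63742020e-01  1.08404752e-05 -5.02475757e-01] 0.43676260695169156
((323.2794494628906, 333.3345947265625), (49.477474212646484, 59.98030471801758), 90.66143035888672) 0.12991639096782107 [[ 0.55081974 -0.00163035  0.12991639]]
((0.5514116883277893, -0.0018241655780002475), 0.02045091986656189)
collar 4589 [ 0.53310302 -0.03573189] [0.58886922 0.03555761]
```

View pics/w5.png

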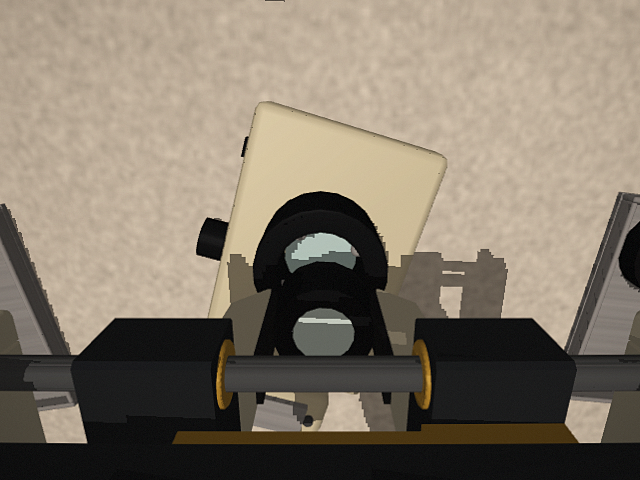

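The collar ring at about (320,255) lines up behind the held cell at (323,333). I'm correcting by +1.5 mm in x and y, then lowering.

Emit:
{"method": "jog_arm", "body": {
  "commands": "1 0.005 0.005 -0.02 0 0 0; 1 0 0 -0.025 0 0 0; 1 0 0 -0.02 0 0 0; 1 0 0 -0.015 0 0 0; 1 0 0 -0.01 0 0 0"
}}

```text
clock: 5.85
position: [0.5562, 0.0015, 0.0906]
ee_rot: [2.222, -2.221, -0.001]
force: [-0.2, 0.1, -0.9]
width: 0.438
```

Emit:
{"method": "jog_arm", "body": {
  "commands": "1 0 0 -0.005 0 0 0; 1 0 0 -0.004 0 0 0; 1 0 0 -0.003 0 0 0; 1 0 0 0 0 0 0; 1 0 0 0 0 0 0"
}}

```text
clock: 6.35
position: [0.5565, 0.0015, 0.0876]
ee_rot: [-2.222, 2.221, -0.0]
force: [-0.4, -0.5, -0.6]
width: 0.433
```

```bash
cat > chk.py <<'E'
from h import *
def chk(fn,bore=(.5527,-.0001)):
    d=grab('wrist',fn); s=status.observe(); print(s['clock'],s['position'],s['force'],s['width'])
    X=depth_pts(d); Z=X[...,2]
    hsv=cv2.cvtColor(d['pixels'],cv2.COLOR_RGB2HSV)
    m=np.zeros((480,640),np.uint8); m[302:354,285:362]=hsv[302:354,285:362,2]>85
    c=max(cv2.findContours(m,0,1)[0],key=cv2.contourArea); pts=c.reshape(-1,2); pts=pts[pts[:,1]<348]; e=cv2.fitEllipse(pts)
    zt=np.nanmedian(Z[320:345,310:340]); print('cell win z',zt,on_plane(d,e[0],zt))
    t=X[290:355,275:372].reshape(-1,3); t=t[(t[:,2]>zt-.001)&(t[:,2]<zt+.006)]; print(cv2.minEnclosingCircle(t[:,:2].astype(np.float32)),np.percentile(t[:,2],[50,95]))
    r=np.hypot(X[...,0]-bore[0],X[...,1]-bore[1])
    t=X[(abs(Z-.076)<.003)&(r<.040)&(r>.027)][:,:2]
    from scipy.optimize import least_squares
    # outer edge per angle bin -> circle fit
    a=np.arctan2(t[:,1]-bore[1],t[:,0]-bore[0]); b=np.digitize(a,np.linspace(-np.pi,np.pi,73)); rr=np.hypot(*(t-bore).T)
    o=np.array([t[b==k][np.argmax(rr[b==k])] for k in np.unique(b) if (b==k).sum()>5]); o=o[np.hypot(*(o-bore).T)>.0335]
    f=least_squares(lambda p:np.hypot(*(o-p).T)-.036,bore,loss='soft_l1',f_scale=.001); print('collar',len(o),f.x)
E
python3 -c "from chk import *; chk('w6.png')"
```

```text
6.4 [0.55650989 0.00143164 0.08765803] [-1.34641543  0.27921548  0.24585311] 0.43202929279510394
cell win z 0.10161139656549516 [[0.55474625 0.00087692 0.1016114 ]]
((0.5549113750457764, 0.0007951155421324074), 0.020543837919831276) [0.10267299 0.10403225]
collar 36 [ 5.52776993e-01 -9.86140605e-05]
```

Emit:
{"method": "jog_arm", "body": {
  "commands": "1 -0.007 -0.003 0 0 0 0; 1 0 0 0 0 0 0; 1 0 0 -0.006 0 0 0; 1 0 0 -0.006 0 0 0; 1 0 0 0 0 0 0"
}}

```text
clock: 6.9
position: [0.5542, 0.0006, 0.0836]
ee_rot: [2.222, -2.221, -0.001]
force: [0.4, 1.0, -0.1]
width: 0.436
```

```bash
python3 -c "from chk import *; chk('w7.png')"
```

```text
6.95 [0.55426242 0.00059272 0.08373563] [-0.6664873  -0.16379095 -1.31707089] 0.43790494419669745
cell win z 0.0976120946730172 [[5.52448794e-01 1.57152281e-07 9.76120947e-02]]
((0.5529397130012512, -0.00016835783026181161), 0.020360847935080528) [0.09864381 0.10004117]
collar 36 [ 5.52702538e-01 -1.06428626e-04]
```

Emit:
{"method": "jog_arm", "body": {
  "commands": "1 0 0 -0.003 0 0 0; 1 0 0 -0.002 0 0 0; 1 0 0 0 0 0 0; 1 0 0 0 0 0 0; 1 0 0 0 0 0 0"
}}

```text
clock: 7.45
position: [0.5544, 0.0006, 0.0825]
ee_rot: [-2.222, 2.221, -0.0]
force: [0.3, -0.3, -0.8]
width: 0.438
```

Emit:
{"method": "jog_arm", "body": {
  "commands": "1 0 0 -0.004 0 0 0; 1 0 0 0 0 0 0; 1 0 0 0 0 0 0; 1 0 0 0 0 0 0; 1 0 0 0 0 0 0"
}}

```text
clock: 7.95
position: [0.5545, 0.0006, 0.0813]
ee_rot: [-2.222, 2.221, -0.0]
force: [0.0, -0.8, 0.6]
width: 0.435
```

Emit:
{"method": "jog_arm", "body": {
  "commands": "1 0 0 -0.003 0 0 0; 1 0 0 0 0 0 0; 1 0 0 0 0 0 0; 1 0 0 0 0 0 0; 1 0 0 0 0 0 0"
}}

```text
clock: 8.45
position: [0.5545, 0.0006, 0.0804]
ee_rot: [-2.222, 2.221, -0.0]
force: [0.9, 0.2, 3.0]
width: 0.435
```

```bash
python3 -c "from chk import *; chk('w8.png')"
```

```text
8.5 [0.55453541 0.00063516 0.08042021] [0.17019214 0.73276761 1.86992222] 0.43499648426436743
cell win z 0.09437058725612946 [[5.52727445e-01 2.89641083e-05 9.43705873e-02]]
((0.5533296465873718, -0.0003047705686185509), 0.020464889705181122) [0.09546536 0.09686378]
collar 32 [ 5.52670562e-01 -6.67095259e-05]
```

Contact with the catches shows as 2–3 N, and the cell is centred to within half a millimetre. I'm releasing it.

Emit:
{"method": "jog_arm", "body": {
  "commands": "-1 0 0 0 0 0 0; -1 0 0 0 0 0 0; -1 0 0 0 0 0 0; -1 0 0 0 0 0 0; -1 0 0 0 0 0 0"
}}

```text
clock: 9.0
position: [0.5543, 0.0006, 0.0802]
ee_rot: [2.222, -2.221, -0.0]
force: [-0.2, 0.5, 0.1]
width: 0.825
```

Emit:
{"method": "jog_arm", "body": {
  "commands": "-1 0 0 0.03 0 0 0; -1 0 0 0.08 0 0 0; -1 0 0 0.12 0 0 0; -1 0 0 0.12 0 0 0; -1 -0.1 0.08 0 0 0 0"
}}

```text
clock: 9.5
position: [0.53, 0.0221, 0.1908]
ee_rot: [-2.21, 2.222, -0.013]
force: [-0.5, 0.6, -0.4]
width: 0.998
```

Run:
```python
from h import *
d=grab('wrist','w9.png'); np.savez('/tmp/w9.npz',**d); s=status.observe(); print(s['clock'],s['position'],s['force'],s['width'])
X=depth_pts(d); r=np.hypot(X[...,0]-.5527,X[...,1])
t=X[(r<.025)&(X[...,2]>.085)]; print(len(t)); f=t.reshape(-1,3)
print(cv2.minEnclosingCircle(f[:,:2].astype(np.float32)),np.percentile(f[:,2],[5,50,95]))
q=f[(np.hypot(f[:,0]-.5527,f[:,1])<.019)&(np.hypot(f[:,0]-.5527,f[:,1])>.0145)]
A=np.c_[q[:,:2]-[.5527,0],np.ones(len(q))]; print('rim plane',np.linalg.lstsq(A,q[:,2],rcond=None)[0])
```

```text
9.55 [0.52181234 0.02856443 0.18814022] [-7.68882467  5.26202635 -2.36462663] 0.999039641008003
24854
((0.5527043342590332, -2.348264752072282e-05), 0.025062546133995056) [0.09658114 0.28335977 0.29619409]
rim plane [ 1.55372176 -0.00399713  0.23927584]
```

View pics/w9.png

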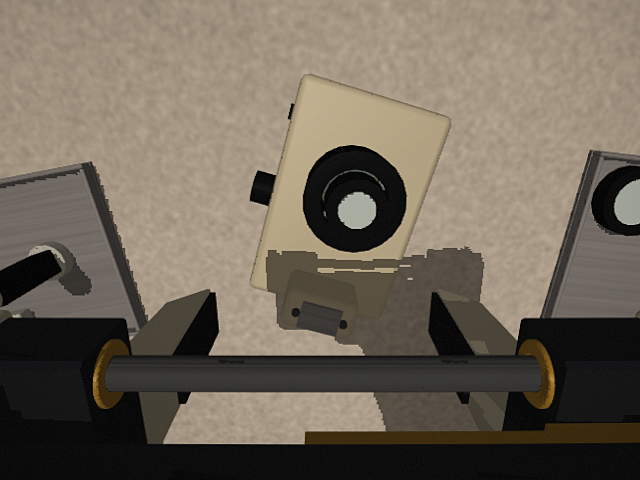

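The cell stands upright in the collar, with its window at about (357,211), and the fingers are clear. Next I'm moving to look at the pusher.

Emit:
{"method": "jog_arm", "body": {
  "commands": "-1 -0.05 0.12 0.01 0 0 0; -1 -0.055 0.12 0.01 0 0 0; -1 -0.055 0.12 0.01 0 0 0; -1 -0.055 0.12 0 0 0 0; -1 -0.055 0.12 0 0 0 0"
}}

```text
clock: 10.05
position: [0.4424, 0.2059, 0.195]
ee_rot: [-2.222, 2.221, -0.0]
force: [0.6, 0.2, -0.5]
width: 1.002
```

Emit:
{"method": "jog_arm", "body": {
  "commands": "-1 -0.055 0.12 0 0 0 0; -1 0 0.07 0 0 0 0; -1 0 0 0 0 0 0; -1 0 0 0 0 0 0; -1 0 0 0 0 0 0"
}}

```text
clock: 10.55
position: [0.4271, 0.2603, 0.1944]
ee_rot: [2.22, -2.222, 0.001]
force: [0.2, 0.4, 0.7]
width: 1.003
```

Run:
```python
from h import *
d0=dict(np.load('/tmp/w9.npz')); X=depth_pts(d0); r=np.hypot(X[...,0]-.5527,X[...,1])
q=X[(r<.0185)&(r>.0145)&(X[...,2]>.085)&(X[...,2]<.11)]
A=np.c_[q[:,:2]-[.5527,0],np.ones(len(q))]; print('rim plane',len(q),np.linalg.lstsq(A,q[:,2],rcond=None)[0])
d=grab('wrist','w10.png'); np.savez('/tmp/w10.npz',**d); s=status.observe(); print(s['clock'],s['position'],s['ee_rot'],s['force'],s['width'])
X=depth_pts(d); Z=X[...,2]; near=np.hypot(X[...,0]-.487,X[...,1]-.2645)<.05
t=X[near&(abs(Z-.096)<.006)]; print('knob',len(t),t.mean(0),cv2.minEnclosingCircle(t[:,:2].astype(np.float32)))
t=X[near&(abs(Z-.016)<.003)]; print('foot',len(t),t.mean(0) if len(t) else 0)
for z in (.025,.035,.045,.055,.065,.075):
    t=X[near&(abs(Z-z)<.004)]
    if len(t)>5: print(z,len(t),t.min(0).round(4),t.max(0).round(4),cv2.minAreaRect(t[:,:2].astype(np.float32)))
```

```text
rim plane 1014 [0.00355382 0.00205345 0.09756606]
10.6 [0.42720627 0.26022371 0.19436412] [ 2.21936551e+00 -2.22269130e+00  7.50778986e-04] [ 0.37727315  0.21076461 -0.47981507] 0.9968228907566633
knob 1361 [0.48816034 0.26454891 0.09563032] ((0.48787909746170044, 0.2644890248775482), 0.012984014116227627)
foot 304 [0.49731431 0.26169342 0.0157102 ]
0.025 12 [0.4959 0.2558 0.0213] [0.501  0.275  0.0281] ((0.4984596371650696, 0.2654615342617035), (0.0046653724275529385, 0.019272560253739357), 1.5040678977966309)
0.035 7 [0.4955 0.2567 0.0321] [0.5005 0.2762 0.0387] ((0.4983520805835724, 0.2666425406932831), (0.002193596912547946, 0.019911378622055054), 10.385215759277344)
0.045 9 [0.4955 0.2582 0.0411] [0.501  0.2763 0.0488] ((0.4984220266342163, 0.26731401681900024), (0.0004641703562811017, 0.018877975642681122), 16.822277069091797)
0.055 7 [0.4958 0.2575 0.0517] [0.5007 0.2752 0.058 ] ((0.4986135959625244, 0.26650482416152954), (0.0009638342307880521, 0.01829664036631584), 14.79018497467041)
0.065 6 [0.4958 0.2583 0.0633] [0.501  0.2753 0.0654] ((0.4985673427581787, 0.2668642997741699), (0.00038133011548779905, 0.017773350700736046), 16.98090362548828)
0.075 6 [0.4956 0.2564 0.0726] [0.5008 0.2763 0.078 ] ((0.49840664863586426, 0.2665272653102875), (0.0030654470901936293, 0.020030610263347626), 7.62420129776001)
```

View pics/w10.png

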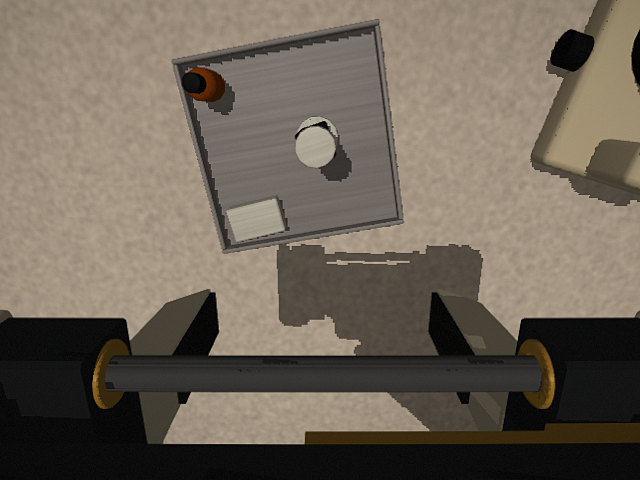

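The pusher knob is at about (315,146), the bottle at (203,84) and the tin at (256,220). I'll fit the yaw from the visible shaft face.

Run:
```python
from h import *
d=dict(np.load('/tmp/w10.npz')); X=depth_pts(d); Z=X[...,2]
near=np.hypot(X[...,0]-.4879,X[...,1]-.2645)<.02
t=X[near&(Z>.028)&(Z<.082)]
l=cv2.fitLine(t[:,:2].astype(np.float32),cv2.DIST_HUBER,0,.01,.01).ravel(); n=np.array([-l[1],l[0]])
print(len(t),l,np.degrees(np.arctan2(l[1],l[0])),'dist',abs((np.array([.4879,.2645])-l[2:])@n), 'resid',np.std((t[:,:2]-l[2:])@n))
s=(t[:,:2]-[.4879,.2645])@l[:2]; print(np.percentile(s,[0,10,50,90,100]))
```

```text
57 [ 0.29794413 -0.9545833   0.49917197  0.26486456] -72.66583 dist 0.010868656033700798 resid 0.003963858314299843
[-0.01112943 -0.00896459  0.00478649  0.00983809  0.01081874]
```

Emit:
{"method": "jog_arm", "body": {
  "commands": "-1 0.07 0.005 -0.03 0 0 0.0157; -1 0.07 0.005 -0.05 0 0 0.0157; -1 0.062 0.004 -0.07 0 0 0.0157; -1 0 0 -0.07 0 0 0; -1 0 0 0 0 0 0"
}}

```text
clock: 11.1
position: [0.4866, 0.2633, 0.1257]
ee_rot: [2.519, -1.869, -0.003]
force: [-1.1, -0.3, -0.6]
width: 1.003
```

Emit:
{"method": "jog_arm", "body": {
  "commands": "-1 0 0 0 0 0 0; -1 0 0 0 0 0 0; -1 0 0 0 0 0 0; -1 0 0 0 0 0 0; -1 0 0 0 0 0 0"
}}

```text
clock: 11.6
position: [0.4876, 0.266, 0.1289]
ee_rot: [-2.524, 1.869, -0.001]
force: [-1.1, -0.3, 0.5]
width: 0.999
```

Run:
```python
from h import *
from scipy.spatial.transform import Rotation as R
d=grab('wrist','w11.png'); s=status.observe(); M=R.from_rotvec(s['ee_rot']).as_matrix()
print(s['clock'],s['position'],np.degrees(np.arctan2(M[1,0],M[0,0])),M[:,2].round(4),s['joints'].round(2))
X=depth_pts(d); Z=X[...,2]
t=X[(np.hypot(X[...,0]-.487,X[...,1]-.2645)<.03)&(abs(Z-.096)<.004)]; print('knob',len(t),t.mean(0),cv2.minEnclosingCircle(t[:,:2].astype(np.float32)))
```

```text
11.65 [0.48754048 0.26590622 0.12876681] -73.01812770282443 [ 6.e-04  2.e-04 -1.e+00] [-0.4   0.44 -0.26  1.85  0.14  0.87 -2.01]
knob 1843 [0.48893189 0.2649757  0.09557331] ((0.4881758391857147, 0.26483410596847534), 0.012985060922801495)
```

Emit:
{"method": "jog_arm", "body": {
  "commands": "-1 0.002 -0.003 -0.06 0 0 0; -1 0 0 -0.08 0 0 0; -1 0 0 -0.08 0 0 0; -1 0 0 -0.063 0 0 0; -1 0 0 0 0 0 0"
}}

```text
clock: 12.15
position: [0.4865, 0.2639, 0.0413]
ee_rot: [2.522, -1.867, -0.002]
force: [0.0, -1.7, 0.1]
width: 1.0
```

Emit:
{"method": "jog_arm", "body": {
  "commands": "1 0 0 0 0 0 0; 1 0 0 0 0 0 0; 1 0 0 0 0 0 0; 1 0 0 0 0 0 0; 1 0 0 0 0 0 0",
  "force": 40
}}

```text
clock: 12.65
position: [0.4884, 0.265, 0.044]
ee_rot: [-2.524, 1.869, -0.001]
force: [0.6, -0.4, -0.7]
width: 0.615
```

Emit:
{"method": "jog_arm", "body": {
  "commands": "1 0 0 0 0 0 0; 1 0 0 0 0 0 0; 1 0 0 0 0 0 0; 1 0 0 0 0 0 0; 1 0 0 0 0 0 0"
}}

```text
clock: 13.15
position: [0.488, 0.2649, 0.0434]
ee_rot: [2.525, -1.869, -0.0]
force: [-0.0, -0.1, 0.6]
width: 0.258
```

Emit:
{"method": "jog_arm", "body": {
  "commands": "1 0 0 0 0 0 0; 1 0 0 0 0 0 0; 1 0 0 0.03 0 0 0; 1 0 0 0.08 0 0 0; 1 0 0 0.08 0 0 0"
}}

```text
clock: 13.65
position: [0.4876, 0.2646, 0.1011]
ee_rot: [2.524, -1.868, -0.001]
force: [-0.0, 0.6, -1.3]
width: 0.261
```

Emit:
{"method": "jog_arm", "body": {
  "commands": "1 0 0 0.08 0 0 0; 1 0 0 0.08 0 0 0; 1 0 0 0 0 0 0; 1 0 0 0 0 0 0; 1 0 0 0 0 0 0"
}}

```text
clock: 14.15
position: [0.4875, 0.2644, 0.1476]
ee_rot: [2.524, -1.868, -0.001]
force: [-0.3, -0.1, -2.3]
width: 0.261
```

Run:
```python
from h import *
from scipy.spatial.transform import Rotation as R
s=status.observe(); M=R.from_rotvec(s['ee_rot']).as_matrix()
d=grab('wrist','w12.png'); np.savez('/tmp/w12.npz',**d)
s=status.observe(); p=s['position']; print(s['clock'],p,s['force'],s['width'],np.degrees(np.arctan2(M[1,0],M[0,0])))
X=depth_pts(d); Z=X[...,2]
near=np.hypot(X[...,0]-p[0],X[...,1]-p[1])<.03
t=X[near&(abs(Z-p[2]-.052)<.005)]; print('knob',len(t),cv2.minEnclosingCircle(t[:,:2].astype(np.float32)),np.median(t[:,2]))
t=X[near&(Z<p[2]-.02)&(Z>p[2]-.045)]; print('foot',len(t),np.percentile(t,[5,50,95],axis=0) if len(t) else 0)
```

```text
14.2 [0.48738528 0.26431059 0.14739391] [ 0.37604236 -0.01031267 -1.6118139 ] 0.2609173355023785 -73.0245405406095
knob 2491 ((0.4892594814300537, 0.26425474882125854), 0.019501131027936935) 0.19988108691510437
foot 1549 [[0.48459093 0.25028268 0.11094704]
 [0.49833569 0.26795368 0.11977234]
 [0.50359378 0.27942367 0.125383  ]]
```

View pics/w12.png

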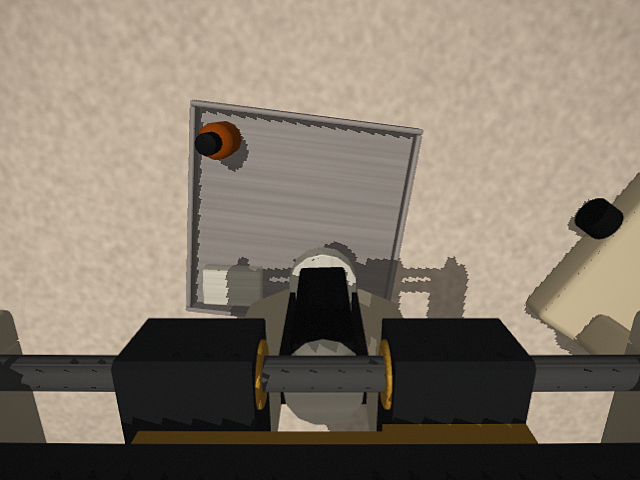

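The pusher is held, with its shaft at about (323,300) and its foot at (323,260). The opening reads 24 mm on a 22 mm shaft, so I'll check how straight it sits and where the foot is.

Run:
```python
from h import *
d=dict(np.load('/tmp/w12.npz')); X=depth_pts(d)
q=X[272:335,304:342].reshape(-1,3); q=q[np.isfinite(q[:,0])]; q=q[(q[:,2]>.12)&(q[:,2]<.19)]
c=np.median(q,0)
for _ in range(3):
    U,S,V=np.linalg.svd(q-q.mean(0),full_matrices=False); n=V[2]; r=(q-q.mean(0))@n; q=q[abs(r)<2*np.std(r)+1e-4]
n=n*np.sign(n[0]); print('face',len(q),q.mean(0),n,'yaw',np.degrees(np.arctan2(n[1],n[0])),'tilt',np.degrees(np.arcsin(n[2])),'rms',np.std(r))
hsv=cv2.cvtColor(d['pixels'],cv2.COLOR_RGB2HSV)
t=X[235:275,280:370].reshape(-1,3); t=t[(t[:,2]>.105)&(t[:,2]<.125)]; print('foot top pts',len(t),np.percentile(t[:,2],[10,50,90]))
f=t[abs(t[:,2]-np.percentile(t[:,2],80))<.004]
from scipy.optimize import least_squares
# foot outer rim: farthest pixels along image top edge per column
o=[]
for u in range(293,356,3):
    col=X[235:275,u]; k=np.where((col[:,2]>.113)&(col[:,2]<.126))[0]
    if len(k): o.append(col[k[0],:2])
o=np.array(o); s=least_squares(lambda p:np.hypot(*(o-p).T)-.017,[.4875,.2645],loss='soft_l1',f_scale=.001); print('foot centre',len(o),s.x,np.abs(s.fun).mean())
k=X[340:354,295:355].reshape(-1,3); k=k[(k[:,2]>.19)&(k[:,2]<.21)]; print('knob',len(k),np.percentile(k,[2,50,98],axis=0))
```

```text
face 2303 [0.49780202 0.26718312 0.15831061] [ 0.95032496  0.31124205 -0.00329491] yaw 18.134200141018262 tilt -0.1887850381575869 rms 0.00026291284493325294
foot top pts 1130 [0.11189691 0.11953495 0.12122364]
foot centre 21 [0.48681227 0.26398685] 0.00013815001459158778
knob 531 [[0.49433087 0.25838959 0.19009058]
 [0.49952165 0.26732416 0.19301766]
 [0.50069965 0.27408075 0.19708582]]
```

Emit:
{"method": "jog_arm", "body": {
  "commands": "1 0 0 0.07 0 0 0; 1 0.031 -0.126 0 0 0 0; 1 0.031 -0.126 0 0 0 0; 1 0.031 -0.126 0 0 0 0; 1 0.031 -0.126 0 0 0 0"
}}

```text
clock: 14.7
position: [0.5249, 0.1121, 0.1685]
ee_rot: [2.524, -1.868, -0.002]
force: [0.7, 0.6, -2.1]
width: 0.258
```

Emit:
{"method": "jog_arm", "body": {
  "commands": "1 0.031 -0.126 0 0 0 0; 1 0.031 -0.126 0 0 0 0; 1 0.033 -0.125 0 0 0 0; 1 0 0 0 0 0 0; 1 0 0 0 0 0 0"
}}

```text
clock: 15.2
position: [0.5533, -0.0005, 0.1684]
ee_rot: [2.522, -1.872, -0.002]
force: [-0.6, 0.6, -1.9]
width: 0.263
```

Emit:
{"method": "jog_arm", "body": {
  "commands": "1 0 0 0 0 0 0; 1 0 0 0 0 0 0; 1 0 0 0 0 0 0; 1 0 0 0 0 0 0; 1 0 0 0 0 0 0"
}}

```text
clock: 15.7
position: [0.5537, 0.001, 0.1695]
ee_rot: [-2.526, 1.868, -0.0]
force: [0.1, -0.4, -1.3]
width: 0.261
```

```bash
cat > foot.py <<'E'
from h import *
from scipy.optimize import least_squares
def foot(fn):
    d=grab('wrist',fn); np.savez('/tmp/%s.npz'%fn,**d); s=status.observe(); p=s['position']; print(s['clock'],p,s['force'],s['width'])
    X=depth_pts(d); o=[]
    zc=p[2]-.0395+.012
    for u in range(293,356,3):
        col=X[225:275,u]; k=np.where((col[:,2]>zc-.006)&(col[:,2]<zc+.004))[0]
        if len(k): o.append(col[k[0],:2])
    o=np.array(o); g=p[:2]
    f=least_squares(lambda q:np.hypot(*(o-q).T)-.017,g,loss='soft_l1',f_scale=.001); print('foot centre',len(o),f.x,np.abs(f.fun).mean())
    r=np.hypot(X[...,0]-.5527,X[...,1]); Z=X[...,2]
    for nm,zz,R in(('collar',.076,.036),('cell',.0975,.0203)):
        t=X[(abs(Z-zz)<.003)&(r<R+.004)&(r>R-.006)][:,:2]
        if len(t)<30: print(nm,'few',len(t)); continue
        b0=np.array([.5527,0]); a=np.arctan2(*(t-b0).T[::-1]); b=np.digitize(a,np.linspace(-np.pi,np.pi,73)); rr=np.hypot(*(t-b0).T)
        e=np.array([t[b==k][np.argmax(rr[b==k])] for k in np.unique(b) if (b==k).sum()>3])
        f=least_squares(lambda q:np.hypot(*(e-q).T)-R,b0,loss='soft_l1',f_scale=.0007); print(nm,len(e),f.x,np.abs(f.fun).mean())
E
python3 -c "from foot import *; foot('w13.png')"
```

```text
15.75 [0.55377126 0.0008289  0.16949595] [ 0.16530051 -0.37918681 -2.12022725] 0.2565414057392776
foot centre 21 [0.5532872  0.00064798] 0.00015305218807807138
collar 56 [ 5.52717839e-01 -1.24916623e-04] 0.00040690699556026423
cell 44 [ 5.52618632e-01 -1.21123428e-04] 0.00021748359301786675
```

Emit:
{"method": "jog_arm", "body": {
  "commands": "1 -0.002 -0.0025 -0.03 0 0 0; 1 0 0 -0.03 0 0 0; 1 0 0 -0.02 0 0 0; 1 0 0 -0.012 0 0 0; 1 0 0 0 0 0 0"
}}

```text
clock: 16.25
position: [0.5527, -0.0002, 0.141]
ee_rot: [2.524, -1.869, -0.002]
force: [0.2, -0.1, -1.1]
width: 0.259
```

Emit:
{"method": "jog_arm", "body": {
  "commands": "1 0 0 -0.003 0 0 0; 1 0 0 -0.003 0 0 0; 1 0 0 -0.002 0 0 0; 1 0 0 0 0 0 0; 1 0 0 0 0 0 0"
}}

```text
clock: 16.75
position: [0.5532, -0.0002, 0.1396]
ee_rot: [-2.525, 1.869, -0.0]
force: [-0.0, -0.3, -1.2]
width: 0.258
```

```bash
python3 -c "from foot import *; foot('w14.png')"
```

```text
16.8 [ 5.53248239e-01 -1.71465337e-04  1.39566135e-01] [ 0.55771301 -0.35132492 -1.23647927] 0.2574655536234331
foot centre 21 [ 0.55288806 -0.00064244] 0.00017709126447352583
collar 53 [ 5.52738843e-01 -1.22291276e-04] 0.0004714616651792412
cell 44 [ 5.52695524e-01 -1.19334609e-04] 0.00019723894709080752
```

Emit:
{"method": "jog_arm", "body": {
  "commands": "1 0 0.001 -0.003 0 0 0; 1 0 0 -0.003 0 0 0; 1 0 0 -0.003 0 0 0; 1 0 0 0 0 0 0; 1 0 0 0 0 0 0"
}}

```text
clock: 17.3
position: [0.5532, 0.0001, 0.1367]
ee_rot: [2.525, -1.869, -0.0]
force: [-0.2, 0.0, -1.1]
width: 0.262
```

Emit:
{"method": "jog_arm", "body": {
  "commands": "1 0 0 -0.003 0 0 0; 1 0 0 0 0 0 0; 1 0 0 -0.003 0 0 0; 1 0 0 0 0 0 0; 1 0 0 0 0 0 0"
}}

```text
clock: 17.8
position: [0.5532, 0.0001, 0.135]
ee_rot: [-2.525, 1.869, -0.0]
force: [-0.1, -0.0, 2.2]
width: 0.26
```

Emit:
{"method": "jog_arm", "body": {
  "commands": "1 0 0 -0.002 0 0 0; 1 0 0 -0.002 0 0 0; 1 0 0 -0.002 0 0 0; 1 0 0 0 0 0 0; 1 0 0 0 0 0 0"
}}

```text
clock: 18.3
position: [0.553, 0.0001, 0.133]
ee_rot: [2.525, -1.869, -0.0]
force: [-0.3, -0.7, 0.9]
width: 0.259
```

Emit:
{"method": "jog_arm", "body": {
  "commands": "1 0 0 -0.002 0 0 0; 1 0 0 -0.002 0 0 0; 1 0 0 -0.002 0 0 0; 1 0 0 0 0 0 0; 1 0 0 0 0 0 0"
}}

```text
clock: 18.8
position: [0.5526, 0.0001, 0.1308]
ee_rot: [2.524, -1.869, -0.002]
force: [-0.2, -0.5, -1.4]
width: 0.259
```

Emit:
{"method": "jog_arm", "body": {
  "commands": "1 0 0 -0.001 0 0 0; 1 0 0 -0.001 0 0 0; 1 0 0 -0.001 0 0 0; 1 0 0 -0.001 0 0 0; 1 0 0 0 0 0 0"
}}

```text
clock: 19.3
position: [0.5532, 0.0001, 0.1301]
ee_rot: [2.525, -1.869, -0.0]
force: [0.6, 0.5, -1.1]
width: 0.259
```

Emit:
{"method": "jog_arm", "body": {
  "commands": "1 0 0 -0.001 0 0 0; 1 0 0 -0.001 0 0 0; 1 0 0 -0.001 0 0 0; 1 0 0 -0.001 0 0 0; 1 0 0 0 0 0 0"
}}

```text
clock: 19.8
position: [0.5532, 0.0001, 0.1289]
ee_rot: [2.525, -1.869, 0.0]
force: [-0.5, -0.1, -1.9]
width: 0.26
```

```bash
cat > rim.py <<'E'
from h import *
def rim(fn):
    d=grab('wrist',fn); s=status.observe(); p=s['position']; print(s['clock'],p,s['force'])
    X=depth_pts(d); r=np.hypot(X[...,0]-.5527,X[...,1]+.0001); Z=X[...,2]
    q=X[(r>.0182)&(r<.0198)&(Z>.07)&(Z<.105)]; print('rim r18-20',len(q),np.percentile(q[:,2],[10,30,50,70,90]) if len(q) else 0)
    g=X[(r<.0165)&(Z<.115)&(Z>.085)]; print('foot top',len(g),np.percentile(g[:,2],[10,50,90]) if len(g) else 0)
E
python3 -c "from rim import *; rim('w15.png')"
```

```text
19.85 [5.53140370e-01 1.03942673e-04 1.28908397e-01] [-0.82078101 -0.10514122 -1.85224801]
rim r18-20 481 [0.08485292 0.08881291 0.08920773 0.0896113  0.09011636]
foot top 1267 [0.10070203 0.10177758 0.11165811]
```

Emit:
{"method": "jog_arm", "body": {
  "commands": "1 0 0 -0.001 0 0 0; 1 0 0 -0.001 0 0 0; 1 0 0 -0.001 0 0 0; 1 0 0 0 0 0 0; 1 0 0 0 0 0 0"
}}

```text
clock: 20.35
position: [0.5531, 0.0001, 0.128]
ee_rot: [2.525, -1.869, -0.0]
force: [0.4, -0.0, -2.3]
width: 0.261
```

Emit:
{"method": "jog_arm", "body": {
  "commands": "1 0 0 -0.001 0 0 0; 1 0 0 -0.001 0 0 0; 1 0 0 -0.001 0 0 0; 1 0 0 0 0 0 0; 1 0 0 0 0 0 0"
}}

```text
clock: 20.85
position: [0.5531, 0.0001, 0.1271]
ee_rot: [2.525, -1.869, -0.0]
force: [1.7, 0.1, -2.0]
width: 0.258
```

Emit:
{"method": "jog_arm", "body": {
  "commands": "1 0 0 -0.001 0 0 0; 1 0 0 -0.001 0 0 0; 1 0 0 -0.001 0 0 0; 1 0 0 0 0 0 0; 1 0 0 0 0 0 0"
}}

```text
clock: 21.35
position: [0.5532, 0.0002, 0.1262]
ee_rot: [2.525, -1.869, 0.0]
force: [-0.6, 0.7, -0.8]
width: 0.262
```

Emit:
{"method": "jog_arm", "body": {
  "commands": "1 0 0 -0.001 0 0 0; 1 0 0 -0.001 0 0 0; 1 0 0 -0.001 0 0 0; 1 0 0 0 0 0 0; 1 0 0 0 0 0 0"
}}

```text
clock: 21.85
position: [0.5531, 0.0001, 0.1253]
ee_rot: [2.525, -1.869, -0.0]
force: [0.6, -0.1, -0.4]
width: 0.259
```

```bash
python3 -c "from rim import *; rim('w16.png')"
```

```text
21.9 [5.53090507e-01 8.01781759e-05 1.25265751e-01] [-0.35581111 -0.14770772 -1.60518152]
rim r18-20 440 [0.08449801 0.08521397 0.08561338 0.08602923 0.08644277]
foot top 1446 [0.09704172 0.09827475 0.1116082 ]
```

Emit:
{"method": "jog_arm", "body": {
  "commands": "1 0 0 -0.001 0 0 0; 1 0 0 -0.001 0 0 0; 1 0 0 -0.001 0 0 0; 1 0 0 0 0 0 0; 1 0 0 0 0 0 0"
}}

```text
clock: 22.4
position: [0.5531, 0.0001, 0.1244]
ee_rot: [2.525, -1.869, -0.0]
force: [0.1, 0.1, -0.5]
width: 0.261
```

Emit:
{"method": "jog_arm", "body": {
  "commands": "1 0 0 -0.001 0 0 0; 1 0 0 -0.001 0 0 0; 1 0 0 -0.001 0 0 0; 1 0 0 0 0 0 0; 1 0 0 0 0 0 0"
}}

```text
clock: 22.9
position: [0.5531, 0.0001, 0.1234]
ee_rot: [2.525, -1.869, -0.0]
force: [0.4, 0.4, -1.3]
width: 0.257
```

Emit:
{"method": "jog_arm", "body": {
  "commands": "1 0 0 -0.001 0 0 0; 1 0 0 -0.001 0 0 0; 1 0 0 -0.001 0 0 0; 1 0 0 0 0 0 0; 1 0 0 0 0 0 0"
}}

```text
clock: 23.4
position: [0.5531, 0.0001, 0.1226]
ee_rot: [2.525, -1.869, -0.0]
force: [-0.3, 0.2, -1.3]
width: 0.259
```

Expected glass contact is at a TCP height of about 0.1195 m.

Emit:
{"method": "jog_arm", "body": {
  "commands": "1 0 0 -0.001 0 0 0; 1 0 0 -0.001 0 0 0; 1 0 0 -0.001 0 0 0; 1 0 0 0 0 0 0; 1 0 0 0 0 0 0"
}}

```text
clock: 23.9
position: [0.5531, 0.0001, 0.1217]
ee_rot: [2.525, -1.869, -0.0]
force: [1.3, -0.1, -1.3]
width: 0.26
```

Emit:
{"method": "jog_arm", "body": {
  "commands": "1 0 0 -0.001 0 0 0; 1 0 0 -0.001 0 0 0; 1 0 0 0 0 0 0; 1 0 0 0 0 0 0; 1 0 0 0 0 0 0"
}}

```text
clock: 24.4
position: [0.5531, 0.0001, 0.1211]
ee_rot: [2.525, -1.869, -0.0]
force: [-0.6, 0.2, -1.0]
width: 0.26
```

Emit:
{"method": "jog_arm", "body": {
  "commands": "1 0 0 -0.001 0 0 0; 1 0 0 0 0 0 0; 1 0 0 -0.001 0 0 0; 1 0 0 0 0 0 0; 1 0 0 0 0 0 0"
}}

```text
clock: 24.9
position: [0.5531, 0.0001, 0.1205]
ee_rot: [2.525, -1.869, -0.0]
force: [0.2, 0.1, -0.2]
width: 0.258
```

Emit:
{"method": "jog_arm", "body": {
  "commands": "1 0 0 -0.001 0 0 0; 1 0 0 0 0 0 0; 1 0 0 -0.001 0 0 0; 1 0 0 0 0 0 0; 1 0 0 0 0 0 0"
}}

```text
clock: 25.4
position: [0.5532, 0.0001, 0.1199]
ee_rot: [2.525, -1.869, 0.0]
force: [-0.1, 0.4, -0.3]
width: 0.259
```

Emit:
{"method": "jog_arm", "body": {
  "commands": "1 0 0 -0.001 0 0 0; 1 0 0 0 0 0 0; 1 0 0 -0.001 0 0 0; 1 0 0 0 0 0 0; 1 0 0 0 0 0 0"
}}

```text
clock: 25.9
position: [0.5533, 0.0002, 0.1195]
ee_rot: [-2.525, 1.869, -0.0]
force: [1.1, -0.1, 1.2]
width: 0.259
```

```bash
python3 -c "from rim import *; rim('w17.png')"
```

```text
25.95 [5.53315784e-01 1.73037664e-04 1.19505909e-01] [-0.67964939  0.38503477  2.70281485]
rim r18-20 416 [0.07909199 0.07961059 0.07988656 0.08021453 0.08068178]
foot top 1675 [0.09138848 0.09396023 0.11121696]
```

The rise in force marks the glass, at the depth the camera predicted. I'm increasing the push in small steps.

Emit:
{"method": "jog_arm", "body": {
  "commands": "1 0 0 -0.0007 0 0 0; 1 0 0 0 0 0 0; 1 0 0 0 0 0 0; 1 0 0 0 0 0 0; 1 0 0 0 0 0 0"
}}

```text
clock: 26.45
position: [0.5534, 0.0002, 0.1194]
ee_rot: [-2.525, 1.869, -0.001]
force: [-0.1, 0.6, 5.3]
width: 0.259
```

Emit:
{"method": "jog_arm", "body": {
  "commands": "1 0 0 -0.0007 0 0 0; 1 0 0 0 0 0 0; 1 0 0 0 0 0 0; 1 0 0 0 0 0 0; 1 0 0 0 0 0 0"
}}

```text
clock: 26.95
position: [0.5536, 0.0003, 0.1194]
ee_rot: [-2.525, 1.869, -0.001]
force: [-1.1, 0.2, 7.2]
width: 0.258
```

Emit:
{"method": "jog_arm", "body": {
  "commands": "1 0 0 -0.0007 0 0 0; 1 0 0 -0.0007 0 0 0; 1 0 0 0 0 0 0; 1 0 0 0 0 0 0; 1 0 0 0 0 0 0"
}}

```text
clock: 27.45
position: [0.5539, 0.0004, 0.1193]
ee_rot: [-2.524, 1.869, -0.002]
force: [-1.3, 0.2, 10.1]
width: 0.258
```

```bash
python3 -c "from rim import *; rim('w18.png')"
```

```text
27.5 [5.53836484e-01 3.67734253e-04 1.19342576e-01] [-1.5064296   1.00444751  9.77170421]
rim r18-20 409 [0.07914389 0.07961775 0.0798943  0.08022378 0.08077355]
foot top 1642 [0.09140967 0.0944835  0.11158026]
```

Emit:
{"method": "jog_arm", "body": {
  "commands": "1 -0.001 0 -0.0008 0 0 0; 1 0 0 -0.0008 0 0 0; 1 0 0 0 0 0 0; 1 0 0 0 0 0 0; 1 0 0 0 0 0 0"
}}

```text
clock: 28.0
position: [0.554, 0.0004, 0.1193]
ee_rot: [-2.524, 1.868, -0.003]
force: [-1.4, 1.1, 13.7]
width: 0.261
```

Emit:
{"method": "jog_arm", "body": {
  "commands": "1 0 0 0 0 0 0; 1 0 0 0 0 0 0; 1 0 0 0 0 0 0; 1 0 0 0 0 0 0; 1 0 0 0 0 0 0"
}}

```text
clock: 28.5
position: [0.554, 0.0004, 0.1193]
ee_rot: [-2.524, 1.868, -0.003]
force: [-2.7, 0.6, 12.8]
width: 0.254
```

Emit:
{"method": "jog_arm", "body": {
  "commands": "1 0 0 -0.0006 0 0 0; 1 0 0 0 0 0 0; 1 0 0 0 0 0 0; 1 0 0 0 0 0 0; 1 0 0 0 0 0 0"
}}

```text
clock: 29.0
position: [0.5541, 0.0004, 0.1193]
ee_rot: [-2.524, 1.868, -0.003]
force: [-1.6, 1.4, 14.6]
width: 0.26
```

Emit:
{"method": "jog_arm", "body": {
  "commands": "1 0 0 0 0 0 0; 1 0 0 0 0 0 0; 1 0 0 0 0 0 0; 1 0 0 0 0 0 0; 1 0 0 0 0 0 0"
}}

```text
clock: 29.5
position: [0.5541, 0.0004, 0.1193]
ee_rot: [-2.524, 1.868, -0.003]
force: [-1.9, 1.0, 14.6]
width: 0.26
```

Emit:
{"method": "jog_arm", "body": {
  "commands": "1 0 0 0 0 0 0; 1 0 0 0 0 0 0; 1 0 0 0 0 0 0; 1 0 0 0 0 0 0; 1 0 0 0 0 0 0"
}}

```text
clock: 30.0
position: [0.5541, 0.0005, 0.1193]
ee_rot: [-2.524, 1.868, -0.003]
force: [-2.8, 1.2, 15.2]
width: 0.259
```

I held about 16 N on the cell for over 1.5 s, adding the tool's weight to the readings. Now I'm retracting straight up.

Emit:
{"method": "jog_arm", "body": {
  "commands": "1 0 0 0.01 0 0 0; 1 0 0 0.03 0 0 0; 1 0 0 0.06 0 0 0; 1 0 0 0.08 0 0 0; 1 0 0 0 0 0 0"
}}

```text
clock: 30.5
position: [0.5544, 0.0003, 0.1747]
ee_rot: [-2.523, 1.868, -0.005]
force: [0.9, 0.4, -1.6]
width: 0.257
```

Emit:
{"method": "jog_arm", "body": {
  "commands": "1 -0.031 0.126 0 0 0 0; 1 -0.031 0.126 0 0 0 0; 1 -0.031 0.126 0 0 0 0; 1 -0.031 0.126 0 0 0 0; 1 -0.031 0.126 0 0 0 0"
}}

```text
clock: 31.0
position: [0.5053, 0.1901, 0.1712]
ee_rot: [2.524, -1.869, -0.001]
force: [0.3, -0.0, -2.0]
width: 0.261
```

Emit:
{"method": "jog_arm", "body": {
  "commands": "1 -0.031 0.126 0 0 0 0; 1 -0.031 0.126 0 0 0 0; 1 0 0 -0.06 0 0 0; 1 0 0 0 0 0 0; 1 0 0 0 0 0 0"
}}

```text
clock: 31.5
position: [0.4875, 0.2633, 0.1532]
ee_rot: [2.522, -1.869, -0.0]
force: [0.1, -0.5, -1.1]
width: 0.26
```

Run:
```python
from h import *
d=grab('top','top2.png'); X=depth_pts(d); r=np.hypot(X[...,0]-.552,X[...,1]-.001)
q=X[(r<.0185)&(r>.0145)]; print('cell top rim (top cam)',len(q),np.percentile(q[:,2],[10,50,90]))
q=X[(r<.033)&(r>.027)]; print('collar',np.percentile(q[:,2],[10,50,90]))
d=grab('wrist','w19.png'); np.savez('/tmp/w19.npz',**d)
q=depth_pts(d)[272:335,304:342].reshape(-1,3); s=status.observe(); p=s['position']; print(s['clock'],p,s['ee_rot'],s['force'],s['width'])
q=q[np.isfinite(q[:,0])]; q=q[(q[:,2]>p[2]-.027)&(q[:,2]<p[2]+.042)]
for _ in range(3):
    U,S,V=np.linalg.svd(q-q.mean(0),full_matrices=False); n=V[2]; r=(q-q.mean(0))@n; q=q[abs(r)<2*np.std(r)+1e-4]
n=n*np.sign(n[0]); print('face yaw',np.degrees(np.arctan2(n[1],n[0])),'tilt',np.degrees(np.arcsin(n[2])))
```

```text
cell top rim (top cam) 139 [0.07776298 0.07993193 0.08169583]
collar [0.07387925 0.07582767 0.07762324]
31.6 [0.48837099 0.26347108 0.15410092] [ 2.52277626e+00 -1.87153811e+00  7.70555468e-04] [ 0.36497348 -0.77546188 -1.54687783] 0.2599816641097317
face yaw 18.165742166503417 tilt -0.07481024154640362
```

View pics/top2.png

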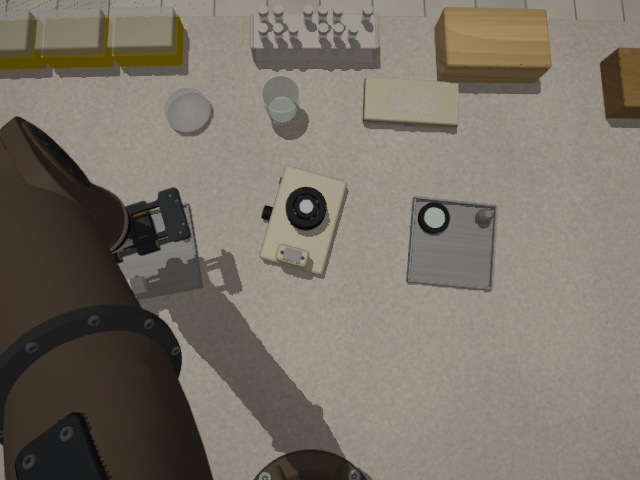

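The cell sits in the collar at about (306,207) with its top at 0.080 m, so it is seated. The parts tray's ring and objective are unmoved. I'm lowering the tool to its tray.

Emit:
{"method": "jog_arm", "body": {
  "commands": "1 0 0 -0.08 0 0 0; 1 0 0 -0.1 0 0 0; 1 0 0 -0.1 0 0 0; 1 0 0 -0.06 0 0 0; 1 0 0 0 0 0 0"
}}

```text
clock: 32.1
position: [0.487, 0.2628, 0.0501]
ee_rot: [2.52, -1.869, -0.002]
force: [-1.0, -0.3, -1.7]
width: 0.258
```

Emit:
{"method": "jog_arm", "body": {
  "commands": "1 0 0 -0.004 0 0 0; 1 0 0 -0.004 0 0 0; 1 0 0 -0.004 0 0 0; 1 0 0 0 0 0 0; 1 0 0 0 0 0 0"
}}

```text
clock: 32.6
position: [0.488, 0.2649, 0.0487]
ee_rot: [-2.524, 1.869, -0.001]
force: [-0.2, 0.4, -1.9]
width: 0.26
```

Emit:
{"method": "jog_arm", "body": {
  "commands": "1 0 0 -0.005 0 0 0; 1 0 0 -0.004 0 0 0; 1 0 0 -0.004 0 0 0; 1 0 0 0 0 0 0; 1 0 0 0 0 0 0"
}}

```text
clock: 33.1
position: [0.4877, 0.2647, 0.0443]
ee_rot: [2.525, -1.869, -0.0]
force: [-0.3, -0.6, -2.5]
width: 0.259
```

Emit:
{"method": "jog_arm", "body": {
  "commands": "1 0 0 -0.002 0 0 0; 1 0 0 -0.002 0 0 0; 1 0 0 0 0 0 0; 1 0 0 0 0 0 0; 1 0 0 0 0 0 0"
}}

```text
clock: 33.6
position: [0.4879, 0.265, 0.0434]
ee_rot: [-2.525, 1.869, -0.0]
force: [-0.5, 0.3, 2.1]
width: 0.258
```

The tool is standing on the tray floor, with about 3.6 N of contact. I'm releasing it and backing straight up.

Emit:
{"method": "jog_arm", "body": {
  "commands": "-1 0 0 0 0 0 0; -1 0 0 0 0 0 0; -1 0 0 0 0 0 0; -1 0 0 0 0 0 0; -1 0 0 0 0 0 0"
}}

```text
clock: 34.1
position: [0.4878, 0.2646, 0.0431]
ee_rot: [2.525, -1.869, -0.0]
force: [-0.2, -0.0, 0.4]
width: 0.649
```

Emit:
{"method": "jog_arm", "body": {
  "commands": "-1 0 0 0 0 0 0; -1 0 0 0 0 0 0; -1 0 0 0 0 0 0; -1 0 0 0.04 0 0 0; -1 0 0 0.08 0 0 0"
}}

```text
clock: 34.6
position: [0.4867, 0.264, 0.0787]
ee_rot: [2.523, -1.867, -0.002]
force: [1.3, -0.4, 0.8]
width: 0.999
```

Emit:
{"method": "jog_arm", "body": {
  "commands": "-1 0 0 0.12 0 0 0; -1 0 0 0.12 0 0 0; -1 0 0 0.12 0 0 0; -1 -0.1 0 0.08 0 0 0; -1 -0.1 0 0 0 0 0"
}}

```text
clock: 35.1
position: [0.429, 0.2661, 0.2155]
ee_rot: [-2.519, 1.867, -0.003]
force: [-0.5, 1.4, 0.4]
width: 0.997
```

Emit:
{"method": "jog_arm", "body": {
  "commands": "-1 -0.1 0 0 0 0 0; -1 0 0 0 0 0 0; -1 0 0 0 0 0 0; -1 0 0 0 0 0 0; -1 0 0 0 0 0 0"
}}

```text
clock: 35.6
position: [0.3986, 0.2646, 0.2112]
ee_rot: [-2.524, 1.87, -0.0]
force: [-0.2, -0.5, -0.4]
width: 0.997
```

Run:
```python
from h import *
s=status.observe(); print(s['clock'],s['position'],s['force'],s['width'])
d=grab('wrist','w20.png'); X=depth_pts(d); Z=X[...,2]
t=X[(np.hypot(X[...,0]-.488,X[...,1]-.2645)<.03)&(abs(Z-.096)<.005)]; print('knob',len(t),cv2.minEnclosingCircle(t[:,:2].astype(np.float32)) if len(t) else 0)
t=X[(np.hypot(X[...,0]-.5266,X[...,1]-.3484)<.02)&(abs(Z-.058)<.005)]; print('bottle',len(t),t.mean(0) if len(t) else 0)
d=grab('side','s2.png'); a=cv2.imread('pics/w20.png'); b=cv2.imread('pics/s2.png')
cv2.imwrite('pics/end.png',cv2.resize(np.hstack([a,b]),(800,300)))
```

```text
35.6 [0.39864708 0.26463549 0.21123628] [-0.23936894 -0.49304246 -0.35089835] 0.9972528147021971
knob 1313 ((0.4875381290912628, 0.264411598443985), 0.013042915612459183)
bottle 355 [0.52680399 0.34823701 0.05835307]
```

View pics/end.png

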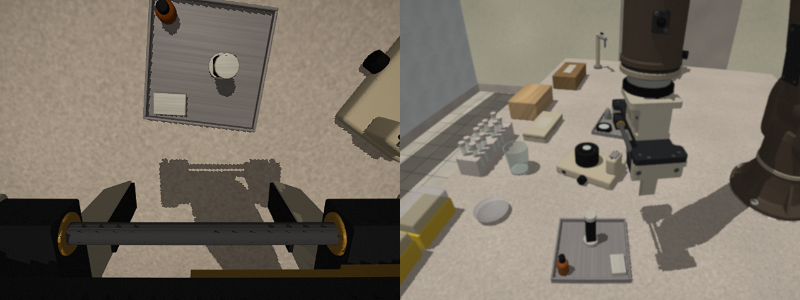

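The tool stands upright at (224,66) in the left half, with the bottle and tin in place. The side view in the right half shows the cell seated in the collar at (588,153). I'm handing in.

```bash
python3 -c "
from cell import arm; print(arm.sign_off())"
```

```text
the job is handed in; nothing more can be done
None
```

I set the narrow lens cell in the bore, released it, and pressed it past the catches onto the glass with the tool. I then stood the tool back upright in its tray. The job was handed in at about 36 s of the 69 s allowed.

- **Push:** The final hold was about 16 N for roughly 1.5 s. That is a reading of 14.6–15.2 N plus about 1.5 N for the tool's own weight. No reading was higher than that.
- **Seating:** The cell top measured 0.080 m after the push. That is about 4 mm above the mouth, with the underside about 30 mm deep and the centre about 13 mm below the mouth. It agrees with the glass depth the camera gave beforehand.
- **Tool and bystanders:** The tool's knob is back within about 1 mm of where it started. The bottle measured unmoved. The wide ring, objective and tin looked unmoved in the pictures, but I did not measure them again.
- **One mismatch:** The gripper opening read about 24 mm on the 22 mm shaft. The camera showed the shaft held square to about 1° and without tilt, so I carried on.
- **Snap not felt directly:** The snap itself fell between readings. I judged it from the force dropping and the depth of the rim.

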